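Put the window-cleaning kit back in its own places

ROBOT

A 6-joint arm with a two-finger parallel gripper is mounted at the origin on the work surface. World frame = base frame: x ahead of the robot, y to its left, z up, the work surface at z = 0. Lengths are in m, angles in degrees, forces in N, time in s.
With the tool pointing down it reaches from about 0.35 to 0.875 m from the base axis. Payload 4.2 kg.
Tool frame: the origin (TCP) lies midway between the tips of the shut fingers; the grasp point (between the pads) lies 19 mm behind it; z points along the fingers, y is the line along which they close (so a half turn about z gives the same grasp; the last joint's range is limited). The gripper opens to 87 mm and grips with 3 to 60 N. Pads are 19 mm wide; open, the fingers measure 117 mm over their backs; the gripper's body (75 mm by 190 mm) begins 51 mm behind the grasp point.
Start: joints at [-51.245, 22.042, 0.453, 0, -68.411, -14.817], TCP at [0.254, -0.571, 0.223] pointing down, gripper open.
Joint ranges: [-179.83, 179.83], [-69.29, 118.12], [-61.27, 80.66], [-181.25, 117.63], [-171.15, -9.14], [-177.46, 177.46]. Speed limits (degrees/s): [159.86, 159.86, 180, 180, 180, 180].

INTERFACE

Orientations are given as [roll, pitch, yaw] about the fixed x, y, z axes, in that order (R = Rz(yaw) Ry(pitch) Rx(roll)).
In Python, from workcell import env gives the robot as it stands. The module is installed in compiled form; this text tells all that it offers. Calls block until the motion is done:
- env.goto(position, orientation): joint-space move of the TCP to a pose.
- env.move_straight(position, rotation=None, rate=0.15, force_limit=None): straight line of the TCP; rotation=None keeps the orientation; rate is the mean speed in m/s. With force_limit (N) it stops when the force on the tool has changed by that much, and returns True; else False.
- env.set_joints(angles): joint-space move.
- env.gripper_to(opening, grasp_force=None): opening from 0.0 (shut) to 1.0 (fully open); grasp_force is the grip in N (None keeps the last); returns when the fingers have stopped.
- env.dwell(seconds).
- env.inverse_kinematics(position, orientation): joint angles nearest the present ones, or None.
- env.read_state(): the state.
- env.grab_frame(name): name is "scene" or "top"; returns a dict with "image" (400x640x3 uint8, blue, green, red), "fx", "fy", "cx", "cy" (pixels), "position" and "orientation" of the camera in the world. Camera axes: x right, y up, looking along -z (the intrinsics and any distortion apply to the point x, -y, -z); pixel columns grow to the right and rows downward; lengths in m; the calibration is good to about 2 mm. A picture is of the moment at which its call begins. There is no depth.
A pose or a line that the arm cannot do raises env.Unreachable and nothing moves.
- env.close_job(): hands the job in; it is judged then, once.
Trained networks look in a picture, given as the dict that the camera call returned (one of the last four; its "shot" number tells which), for a name from the list of things; names that differ only in an ending like _2 or _b are one class to them, and where a whole thing is asked for, a point or a joint stands for the part that bears it (a point fixed in the world has none). Each returns a list of dicts, best first, with "score" (0 to 1); they miss things now and then, are a little off and sometimes report something else, mostly with a low value. They report only what shows in the picture. A call takes as long as a camera call. They do not tell look-alikes from the thing itself.
- env.search_frame(picture, thing): "xyz" ([x, y, z] in m, in world coordinates, good to about 4 mm: the middle of the surface that is visible of it).
- env.trace(picture, thing): "mask" (400x640 bool, what is visible of it).
The state is a dict: "clock": time; "joint_positions": joint angles; "qvel": joint speeds; "joint_torque": joint torques, N m; "position": TCP position; "tool_rot": TCP orientation; "force": force on the tool from outside, world axes, zero at the start; "wrist_torque": the same for the moment, N m; "opening": opening from 0.0 (shut) to 1.0 (fully open); "finger_force": force on a finger pad.
Only numpy, scipy, OpenCV 4.12 (cv2) and the standard library are available. Lean on these libraries where they do the work, as an engineer would, in place of code of your own. Each camera call takes 0.05 s, during which the arm holds its last target. There are 200 camera calls.

TASK

The window kit on the sill stands in the wrong places; put it right, using the bare black rubber mat as a free spot on the way if you like. The glass spray bottle belongs upright on the round steel saucer, the squeegee head lies flat in the long ribbed drip tray, and the wide dosing beaker stands in the large bay of the white bucket caddy with the tall slim dosing cup lowered gently into it, never dropped or pressed tight. Keep the bottle upright all the while, and leave the small glass jar and the cardboard blade box where they are.

Things in the scene. Friction and masses are not known exactly. Their poses are not given: they have to be found in the camera images.
- bottle (a point): Amber glass spray bottle, black spray head, steel trigger; upright, 177 mm high, 62 mm across, 0.3 kg; in the drip tray at first. Point: on its axis amid the spray head, 160 mm above its underside. The head is a flat-sided block 24 mm wide (its y), 141 to 177 mm high, over a 33 mm collar; it reaches 30 mm to +x, the nozzle 50 mm to -x. Grip the flat sides of the head from above, closing along y.
- squeegee (a point): Squeegee head, T-shaped, lying flat, 90 (its x) by 150 (its y) by 28 mm high, 0.16 kg; lies in the caddy at first. Point: its centre, 14 mm above its underside, in the black clamp block, 26 mm wide (y), x -17 to +17 mm; the pole socket goes on to x -45. Channel and blade lie along y at x +18 to +45 mm, up to 20 mm high. Grip the block from above, closing along y.
- beaker (a point): Wide white plastic dosing beaker, tapered, open at the top, upright, 95 mm high, 65 mm across the rim, 50 mm across the foot, wall 2.5 mm, 0.07 kg. This point is on its axis half-way up (47.5 mm above its underside). At the start it stands on the steel saucer.
- cup (a point): Tall slim white dosing cup, tapered, open, upright on the bare sill: 130 mm high, 56 mm across the rim, 45 mm the foot, 0.06 kg. Point: on its axis half-way up (65 mm above its underside). Let down into the beaker it rests on the beaker's taper, its foot about 11 mm above the beaker's underside, the upper 45 mm standing out: hold it near its rim. A 20 N push jams it.
- coaster (a point): Round steel saucer, fixed, 96 mm across, rim 8 mm high, flat floor 78 mm or more across. This point is the centre of its floor, 3 mm above the sill. Home of the spray bottle.
- tray (a point): Long grey drip tray with ribs across it, fixed, 116 mm (its x) by 186 mm (its y), inside 108 by 178 mm, rim 11 mm high. This point is its centre on top of the ribs, 7.5 mm above the sill. Home of the squeegee head, whose long side (y) lies along the tray's y, either way round.
- caddy (a point): White plastic bucket caddy, a shallow tray with walls 36 mm high and two bays, fixed. This point is the centre of the floor of its large bay, 3 mm above the sill; that bay is 105 mm (its x) by 174 mm (its y) inside. On its +x side follows a 46 mm narrow bay with a scraper and a brush, which stay there. Home of the beaker with the cup in it.
- mat (a point): Black rubber mat, bare, 140 by 140 by 3 mm, fixed. This point is the centre of its top, 3 mm above the sill. A free spot.
- jar (a point): Small clear glass jar with steel lid, 56 mm across, 66 mm high, standing on the sill. This point is its centre, half-way up. To be left alone.
- blades (a point): Cardboard blade box lying on the sill, 110 mm (its x) by 32 mm (its y) by 28 mm high. This point is its centre, half-way up. To be left alone.
Mind the look-alikes: they are no part of the job. What is shaped like the part that bears cup but green is not meant.

How it is judged:
By the outcome, as a careful person would: the job done as asked, in the order asked, and still so for the second after the job is handed in, with the robot touching nothing.
It also fails if it takes over 144 s, if anything falls off the work surface, if the arm or the gripper's body presses on something with over 40 N, if the wrist force passes 120 N, or if a joint passes its speed limit or range.

## Working session

There is one attempt and no reset: what is moved stays moved. The work goes in short steps, each a Python script; the robot and the scene stay as the last script left them, time stands still between calls to the robot, and variables do not carry over. Pictures are saved under pics/ and viewed, at most 14 in all, crops included, and the job is handed in when it is done.

```bash
mkdir -p pics; cat > h.py <<'E'
from workcell import env
import numpy as np, cv2
from scipy.spatial.transform import Rotation as R
def cam(f):
    o=np.array(f["orientation"]); 
    M=R.from_euler('xyz',o,degrees=True).as_matrix() if o.size==3 else o
    return M,np.array(f["position"])
def proj(f,P):
    M,p=cam(f); c=(np.atleast_2d(P)-p)@M
    return np.c_[f["cx"]+f["fx"]*c[:,0]/-c[:,2], f["cy"]+f["fy"]*c[:,1]/c[:,2]]
def unproj(f,uv,z):
    M,p=cam(f); uv=np.atleast_2d(np.float64(uv))
    d=np.c_[(uv[:,0]-f["cx"])/f["fx"],-(uv[:,1]-f["cy"])/f["fy"],-np.ones(len(uv))]@M.T
    return p+d*((z-p[2])/d[:,2])[:,None]
E
python3 - <<'E'
from h import *
for n in("scene","top"):
    f=env.grab_frame(n); cv2.imwrite(f"pics/{n}0.png",f["image"])
    print(n,{k:v for k,v in f.items() if k!="image"})
    for t in "bottle squeegee beaker cup coaster tray caddy mat jar blades".split():
        print(t,[(np.round(d["xyz"],3).tolist(),round(d["score"],2),proj(f,d["xyz"]).round().tolist()) for d in env.search_frame(f,t)[:4]])
print(env.read_state())
E
```

```text
scene {'fx': 366.7440464845373, 'fy': 366.7440464845373, 'cx': 318.35434417890644, 'cy': 197.14389901999627, 'position': array([ 1.09425624, -0.49920856,  0.79626472]), 'orientation': array([51.24261068,  0.92730292, 50.974155  ]), 'shot': 1}
bottle [([0.488, 0.356, 0.095], 0.66, [[407.0, 170.0]])]
squeegee [([0.639, 0.134, 0.015], 0.88, [[393.0, 243.0]])]
beaker [([0.595, -0.136, 0.065], 0.76, [[310.0, 269.0]])]
cup [([0.454, -0.164, 0.086], 0.71, [[270.0, 238.0]]), ([0.594, -0.135, 0.07], 0.39, [[310.0, 267.0]]), ([0.639, 0.134, 0.016], 0.16, [[393.0, 243.0]])]
coaster [([0.608, -0.132, 0.0], 0.6, [[315.0, 288.0]])]
tray [([0.488, 0.336, 0.006], 0.94, [[399.0, 194.0]])]
caddy [([0.66, 0.129, 0.016], 0.71, [[397.0, 248.0]])]
mat [([0.487, -0.38, 0.002], 0.64, [[209.0, 308.0]])]
jar [([0.448, -0.006, 0.045], 0.68, [[314.0, 223.0]]), ([0.49, 0.331, 0.006], 0.51, [[399.0, 195.0]])]
blades [([0.435, 0.149, 0.027], 0.92, [[349.0, 204.0]])]
top {'fx': 428.90620663961283, 'fy': 428.90620663961283, 'cx': 322.89718228161126, 'cy': 201.2060868926243, 'position': array([0.33165729, 0.02073154,
[... 839 characters left out ...]
 146.0]])]
{'clock': 1.1, 'joint_positions': array([-5.12477303e+01,  2.20403134e+01,  4.51566546e-01, -9.61009138e-04,
       -6.84110074e+01, -1.48175795e+01]), 'qvel': array([ 0.06758038,  0.01403112, -0.01199923,  0.02241951,  0.01677447,
        0.01246494]), 'joint_torque': array([-1.03229509e-04, -3.90480387e+01,  1.87621933e+01,  4.22450334e+00,
        1.54885557e-02, -2.60838203e-05]), 'position': array([ 0.25358019, -0.57121127,  0.22255474]), 'tool_rot': array([-1.79999991e+02,  9.26719414e-04, -1.56065663e+02]), 'force': array([0.06742486, 0.35510978, 0.31441424]), 'wrist_torque': array([-0.01562097,  0.02150865, -0.02682829]), 'finger_force': 0.0, 'opening': 1.0034683693362696}
```

View pics/top0.png

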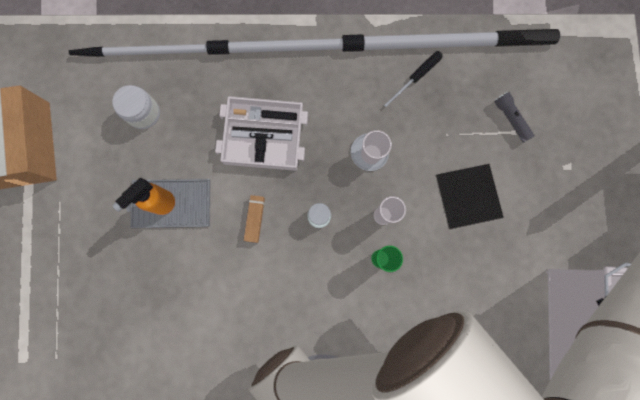

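View pics/scene0.png

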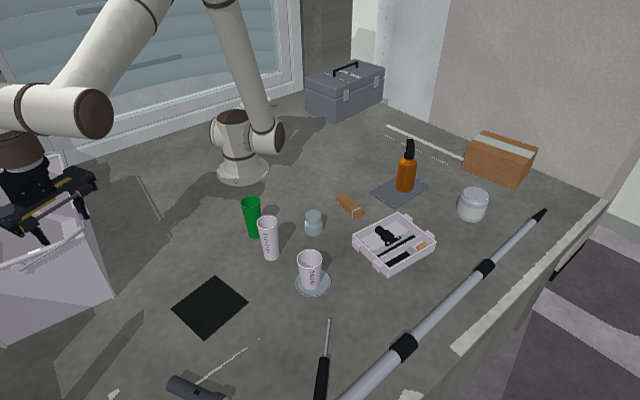

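The top view shows cup candidates: white cup (390,211), green look-alike (388,259), and the white beaker on the saucer (371,150). The white cup at (390,211) is the one meant. Jars: the small one is at (319,215), the big look-alike at (135,105). The bottle is at (150,198) in the tray, and the squeegee at (262,135) in the caddy. Next I'll take a close crop and measure.

```bash
python3 - <<'E'
from h import *
f=env.grab_frame("top")
im=f["image"]
a=cv2.resize(im[85:235,105:305],None,fx=4,fy=4,interpolation=cv2.INTER_CUBIC); cv2.imwrite("pics/c1.png",a)
b=cv2.resize(im[120:280,300:510],None,fx=3.7,fy=3.7,interpolation=cv2.INTER_CUBIC); cv2.imwrite("pics/c2.png",b)
for t,z in(("tray",.009),("mat",.003),("caddy",.036),("squeegee",.02),("coaster",.008),("beaker",.095),("cup",.13),("bottle",.16)):
    m=env.trace(f,t)
    for k in m[:2]:
        M=np.uint8(k["mask"]); c=max(cv2.findContours(M,0,2)[0],key=cv2.contourArea)
        P=unproj(f,c[:,0,:],z)[:,:2]
        r=cv2.minAreaRect(np.float32(P*1000)); print(t,round(k["score"],2),np.round(r[0]),np.round(r[1]),round(r[2],1),cv2.boundingRect(c))
E
```

```text
tray 0.62 [471. 358.] [117. 186.] 0.8 (131, 179, 79, 49)
mat 0.7 [ 479. -371.] [141. 140.] 11.0 (436, 164, 67, 65)
caddy 0.87 [635. 135.] [214. 174.] 84.6 (215, 97, 93, 74)
squeegee 0.85 [611. 139.] [147.  88.] 89.4 (231, 127, 61, 36)
coaster 0.37 [ 441. -174.] [64. 80.] 49.2 (373, 196, 33, 29)
beaker 0.86 [ 581. -125.] [63. 81.] 44.1 (360, 131, 31, 34)
cup 0.87 [ 326. -139.] [53. 65.] 23.0 (371, 246, 32, 26)
cup 0.79 [ 433. -148.] [65. 56.] 89.0 (374, 197, 31, 27)
bottle 0.64 [467. 363.] [124.  70.] 84.7 (112, 179, 62, 36)
```

View pics/c1.png

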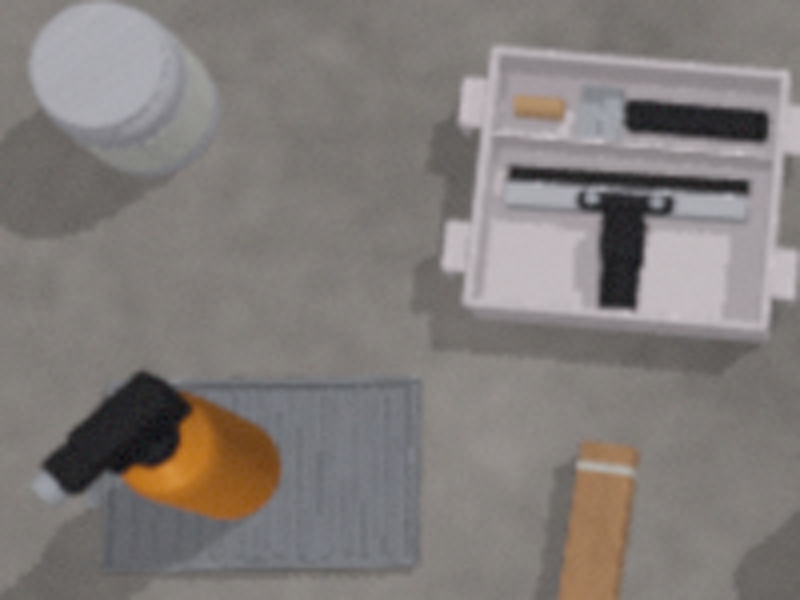

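View pics/c2.png

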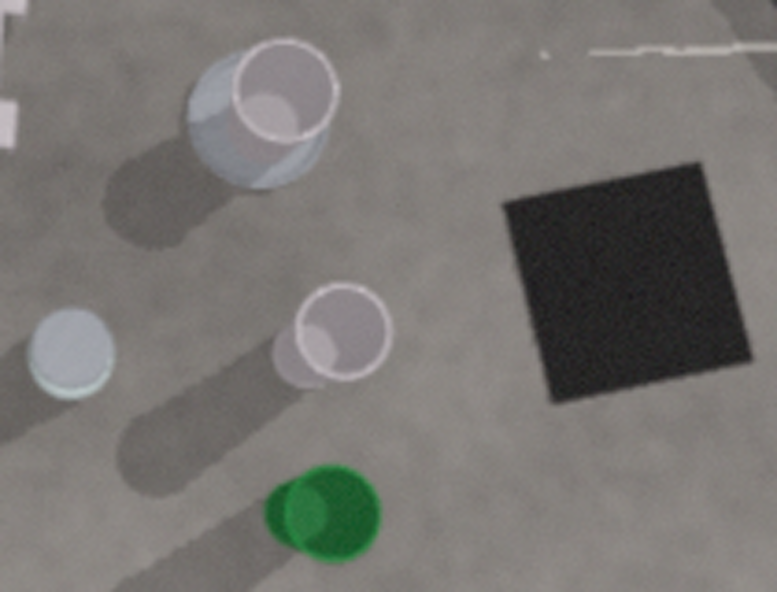

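The crops show:
- c1: the bottle with its nozzle at (45,487), the head's back end at (165,388), and the tray to its right. The squeegee lies in the bay with its blade towards the divider.
- c2: beaker rim centre at (287,91) on the saucer, white cup rim at (343,332), green look-alike at (333,513), and the mat.

```bash
python3 - <<'E'
from h import *
f=env.grab_frame("top")
A=lambda u,v,z:(unproj(f,[105+(u+.5)/4-.5,85+(v+.5)/4-.5],z)[0]*1000).round(1)[:2]
B=lambda u,v,z:(unproj(f,[300+(u+.5)/3.7-.5,120+(v+.5)/3.7-.5],z)[0]*1000).round(1)[:2]
print("caddy",[A(u,v,.036) for u,v in((493,47),(788,72),(768,328),(465,303))])
print("divider",A(495,135,.036),A(780,160,.036), "floor front",A(478,300,.036))
print("bottle back,tip",A(165,388,.184),A(45,487,.172),"amber right/low",A(281,465,.02),A(220,520,.02))
print("sq",A(628,168,.020),A(618,307,.02),"blade ends",A(505,185,.02),A(748,205,.02))
print("sq block",A(602,230,.028),A(645,230,.028))
print("tray",[A(u,v,.011) for u,v in((112,385),(420,380),(418,570),(105,571))])
print("beaker",B(287,91,.098),"saucer L R bot",B(188,115,.008),B(330,125,.008),B(259,188,.008))
print("cup",B(343,332,.13),"floor",B(317,350,.005),"green",B(333,513,.13),"jar",B(71,352,.066))
print("mat",[B(u,v,.003) for u,v in((503,203),(700,163),(751,360),(553,403))])
E
```

```text
caddy [array([727.6, 217.1]), array([710. ,  37.9]), array([550.8,  52. ]), array([568.5, 232.2])]
divider [672.1 215.4] [654.6  43.5] floor front [570.2 224.5]
bottle back,tip [492.  350.5] [444.3 413.3] amber right/low [475.  343.4] [442.6 378.4]
sq [655.6 137.1] [568.5 143.2] blade ends [645.7 212.1] [631.4  63.8]
sq block [614.5 151.9] [614.2 126. ]
tray [array([526.6, 448.6]), array([527., 264.]), array([411.5, 263.4]), array([414.2, 448.4])]
beaker [ 586.7 -133.4] saucer L R bot [595.3 -80.9] [ 587.2 -176.2] [ 544.8 -126.9]
cup [ 433.7 -155.6] floor [ 436. -162.] green [ 329.5 -145.5] jar [431.2   1.6]
mat [array([ 533.3, -291.8]), array([ 558.9, -427.6]), array([ 424.6, -452.3]), array([ 398.3, -317.7])]
```

```bash
cat >> h.py <<'E'
def near(yaw):   # equivalent yaw (mod 180) with the last joint best in range
    return yaw
def down(yaw): return [180,0,yaw]
def pick(x,y,z,yaw,opening,force,hover=.12,straight=False):
    env.gripper_to(opening,force)
    env.goto([x,y,z+hover],down(yaw))
    hit=env.move_straight([x,y,z],rate=.12,force_limit=8)
    env.gripper_to(0,force); s=env.read_state()
    print("grip",hit,s["position"].round(4),"open",round(s["opening"]*87,1),"ff",round(s["finger_force"],1))
def carry(x,y,zt,yaw,rate=.25):
    p=env.read_state()["position"]
    env.move_straight([p[0],p[1],zt],rate=.15)
    env.move_straight([x,y,zt],down(yaw),rate=rate)
    s=env.read_state(); print("carried open",round(s["opening"]*87,1),"F",s["force"].round(2),"t",round(s["clock"],1))
def lower(z,fl=3,slow=.03,gap=.02):
    p=env.read_state()["position"]
    env.move_straight([p[0],p[1],z+gap],rate=.15)
    hit=env.move_straight([p[0],p[1],z-.003],rate=slow,force_limit=fl)
    s=env.read_state(); print("lowered",hit,s["position"].round(4),"want z",z,"F",s["force"].round(2))
def release(opening,up=.15):
    env.gripper_to(opening); p=env.read_state()["position"]
    env.move_straight([p[0],p[1],p[2]+up],rate=.15); print("t",round(env.read_state()["clock"],1))
E
sed -i '/^def near/,/return yaw$/d' h.py
python3 - <<'E'
from h import *
# IK / yaw check
for n,p,y in(("beaker",[.587,-.133,.165],0),("mat",[.479,-.372,.2],0),("bottle",[.474,.374,.35],-53),("saucer",[.592,-.128,.35],-53),("sq",[.611,.14,.15],-5),("tray",[.47,.356,.15],0),("cup",[.435,-.158,.35],0)):
    for o in(0,180):
        q=env.inverse_kinematics(p,down(y+o)); print(n,o,None if q is None else np.round(q))
E
```

```text
beaker 0 [  3.  22.  -8.   0. -60.  87.]
beaker 180 [  3.  22.  -8.  -0. -60. -93.]
mat 0 [-23.  21.  -4.   0. -65. 113.]
mat 180 [-23.  21.  -4.   0. -65. -67.]
bottle 0 [ 54.  17.  11.   0. -84. -17.]
bottle 180 [ 54.  17.  11.   0. -84. 163.]
saucer 0 [  3.  17.  11.   0. -84.  34.]
saucer 180 [   3.   17.   11.   -0.  -84. -146.]
sq 0 [ 28.  25.  -5.   0. -59.  57.]
sq 180 [  28.   25.   -5.   -0.  -59. -123.]
tray 0 [ 53.  22. -11.   0. -57.  37.]
tray 180 [  53.   22.  -11.   -0.  -57. -143.]
cup 0 [  0.   2.  -8.   0. -81.  90.]
cup 180 [  0.   2.  -8.  -0. -81. -90.]
```

```bash
python3 - <<'E'
from h import *
pick(.587,-.133,.045,0,1.0,8,hover=.2)
carry(.479,-.372,.2,0)
lower(.045)
release(1.0,.2)
f=env.grab_frame("top"); cv2.imwrite("pics/t1.png",f["image"])
pick(.474,.374,.1535,-53,.75,30,hover=.1)
f=env.grab_frame("scene"); cv2.imwrite("pics/s1.png",cv2.resize(f["image"][90:290,250:530],None,fx=2.5,fy=2.5))
print(env.read_state()["clock"])
E
```

```text
grip False [ 0.5871 -0.1329  0.0452] open 63.7 ff 7.9
carried open 63.8 F [ 0.23  0.96 -0.54] t 8.5
lowered True [ 0.4789 -0.3709  0.0446] want z 0.045 F [-0.6   0.22  2.45]
t 12.4
grip False [0.4742 0.374  0.1535] open 24.6 ff 28.3
17.6167
```

View pics/t1.png

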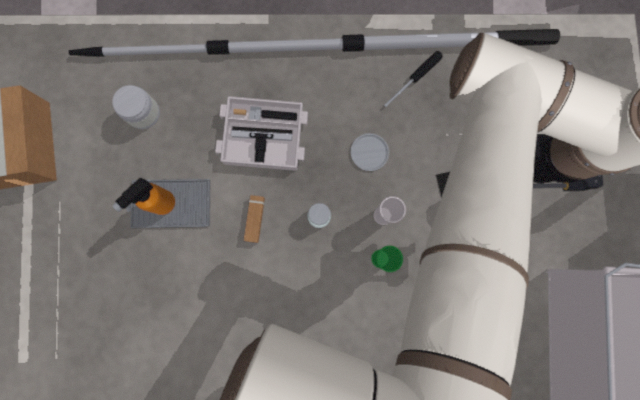

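View pics/s1.png

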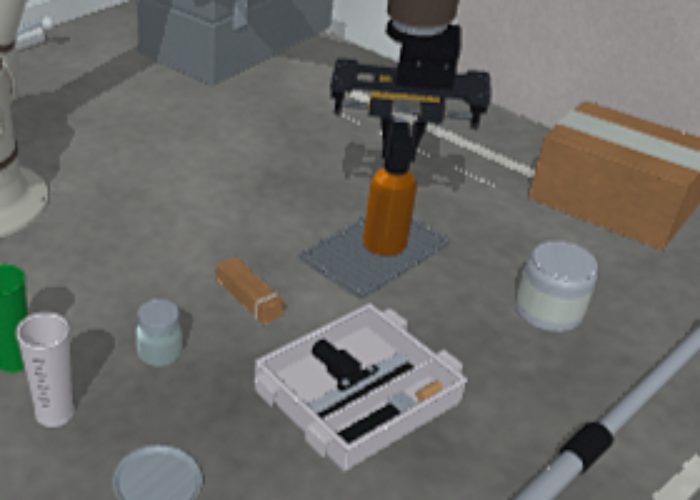

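Pictures: t1 shows the saucer bare at (370,152). s1 shows the gripper closed on the bottle's spray head at (398,145), with the bottle upright.

```bash
python3 - <<'E'
from h import *
f=env.grab_frame("top")
g=cv2.resize(f["image"],None,fx=4,fy=4,interpolation=cv2.INTER_CUBIC)[480:720,1320:1640]
c=cv2.HoughCircles(cv2.medianBlur(cv2.cvtColor(g,cv2.COLOR_BGR2GRAY),5),cv2.HOUGH_GRADIENT,1,100,param1=60,param2=20,minRadius=60,maxRadius=90)
u=(np.array(c[0,0,:2])+[1320.5,480.5])/4-.5
S=unproj(f,u,.006)[0]; print(c[0,0],u,S)
if np.hypot(S[0]-.592,S[1]+.128)<.008:
    carry(S[0],S[1],.33,-53)
    lower(.149)
    f=env.grab_frame("scene"); cv2.imwrite("pics/s2.png",cv2.resize(f["image"][140:340,210:490],None,fx=2.5,fy=2.5))
E
```

```text
[167.5 120.5  86.5] [371.5  149.75] [ 0.59759077 -0.13364293  0.006     ]
carried open 24.7 F [-0.09  0.19 -3.6 ] t 21.2
lowered True [ 0.5977 -0.1329  0.1489] want z 0.149 F [ 0.61 -0.27  4.11]
```

View pics/s2.png

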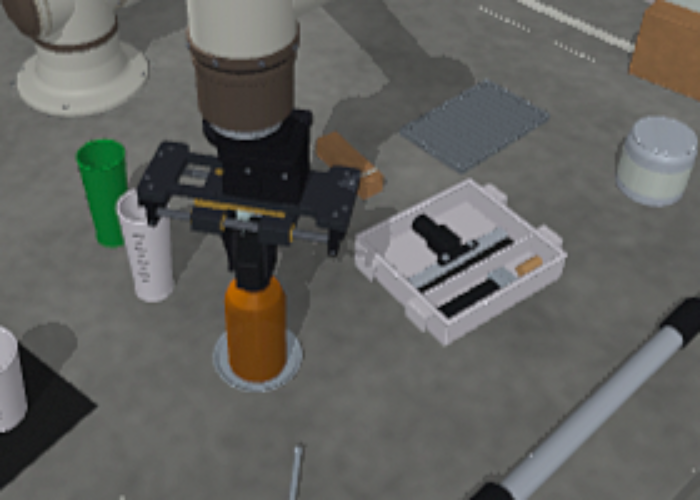

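s2 shows the bottle upright in the middle of the saucer, with its base at (258,362) in an ellipse centred at (257,360). I'll release it and fetch the squeegee.

```bash
python3 - <<'E'
from h import *
release(.75,.16)
pick(.611,.14,.007,-5,.62,30,hover=.23)
p=env.read_state()["position"]
carry(p[0],p[1],.15,-5)
f=env.grab_frame("scene"); cv2.imwrite("pics/s3.png",cv2.resize(f["image"][130:330,250:530],None,fx=2.5,fy=2.5))
E
```

```text
t 25.3
grip False [0.6111 0.1401 0.0071] open 25.8 ff 29.9
carried open 26.0 F [-0.02  0.43 -1.88] t 31.0
```

View pics/s3.png

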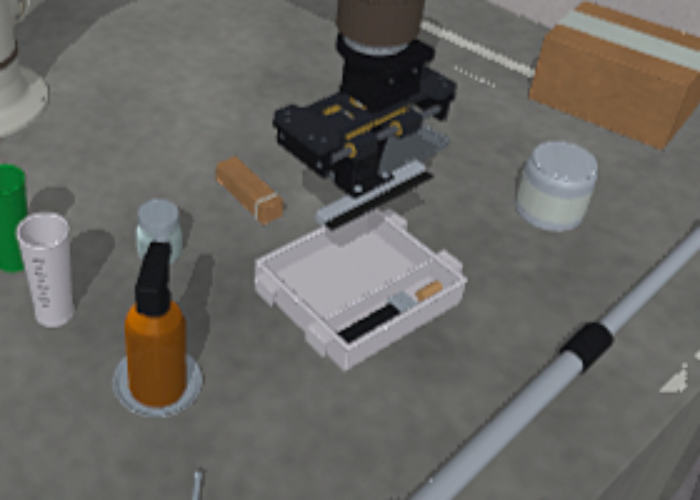

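s3 shows the squeegee held level. The blade's edge runs from (328,228) to (432,178), and the bay is empty. I'll check where it sits in the grip, then place it.

```bash
python3 - <<'E'
from h import *
f=env.grab_frame("scene")
E=[unproj(f,[250+u/2.5,130+v/2.5],.148)[0].round(4) for u,v in((328,228),(432,178))]
p=env.read_state()["position"]; d=(E[0]+E[1])/2-p; c,s=np.cos(np.radians(-5)),np.sin(np.radians(-5))
print(E,"in tool axes x,y:",d[0]*c+d[1]*s,-d[0]*s+d[1]*c)
carry(.470,.356,.15,0)
lower(.0118,fl=4)
E
```

```text
[array([0.6433, 0.0631, 0.148 ]), array([0.6606, 0.2106, 0.148 ])] in tool axes x,y: 0.04111740179772728 0.00041550977204537
carried open 25.6 F [ 0.26  0.67 -0.18] t 32.5
lowered True [0.47   0.355  0.0115] want z 0.0118 F [-1.06 -0.49  3.52]
```

```bash
python3 - <<'E'
from h import *
release(.62,.2)
p=env.read_state()["position"]
env.goto([.55,.0,.3],down(0))
f=env.grab_frame("top"); cv2.imwrite("pics/t2.png",cv2.resize(f["image"][80:280,100:380],None,fx=2.8,fy=2.8,interpolation=cv2.INTER_CUBIC))
f=env.grab_frame("scene"); cv2.imwrite("pics/s4.png",f["image"])
b=env.search_frame(f,"beaker")[:2]; print([(d["xyz"],d["score"]) for d in b])
E
```

```text
t 36.4
[([0.4945, -0.3708, 0.0676], 0.95), ([0.6104, -0.1422, 0.1037], 0.38)]
```

View pics/t2.png

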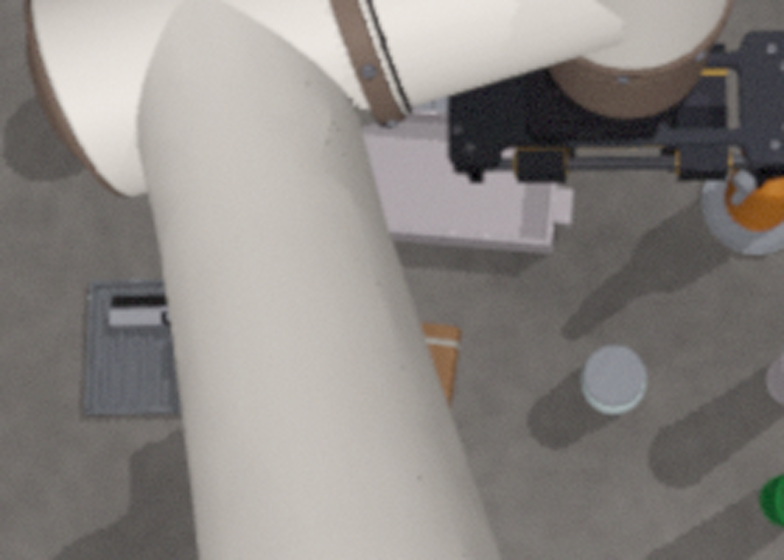

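View pics/s4.png

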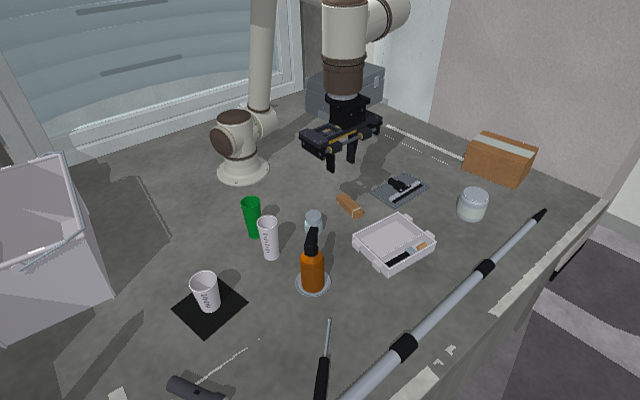

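The squeegee lies flat inside the tray (t2 (140,305), s4 (402,186)). The bottle stands on the saucer (313,270), and the beaker is upright on the mat (204,290). Next: beaker into the caddy.

```bash
python3 - <<'E'
from h import *
pick(.479,-.371,.045,0,1.0,8,hover=.26)
carry(.615,.137,.28,-5.6)
lower(.045)
release(1.0,.24)
s=env.read_state(); print(s["position"])
# measure the cup and the beaker, arm clear of both
env.goto([.45,-.36,.3],down(0))
f=env.grab_frame("top"); cv2.imwrite("pics/t3.png",cv2.resize(f["image"][90:290,200:480],None,fx=2.8,fy=2.8,interpolation=cv2.INTER_CUBIC))
E
```

```text
grip False [ 0.479  -0.3709  0.0451] open 63.7 ff 7.9
carried open 64.1 F [ 0.24 -0.6  -0.08] t 47.0
lowered True [0.6146 0.1363 0.0446] want z 0.045 F [0.21 1.14 3.18]
t 51.7
[0.61344712 0.13573036 0.28291392]
```

View pics/t3.png

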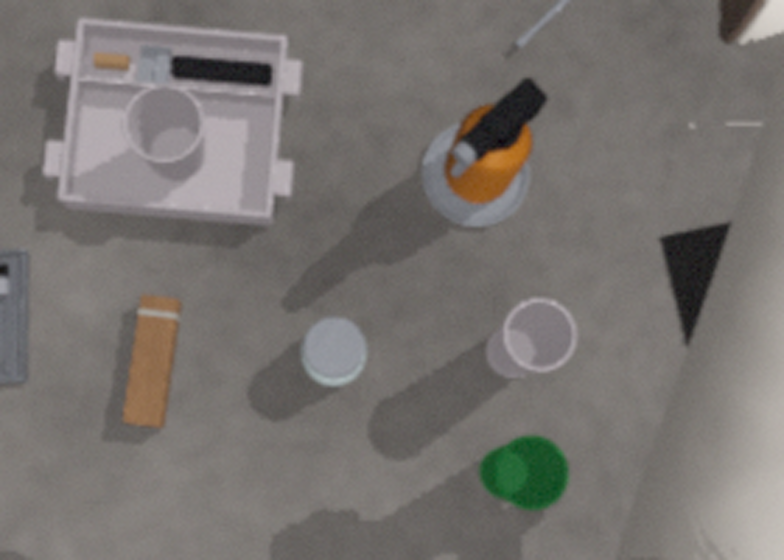

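t3 shows the beaker upright in the large bay (rim (164,124)), the white cup's rim at (540,335), and the green look-alike at (530,473), untouched.

```bash
python3 - <<'E'
from h import *
f=env.grab_frame("top")
C=lambda u,v,z:unproj(f,[200+(u+.5)/2.8-.5,90+(v+.5)/2.8-.5],z)[0].round(4)
b=C(164,124,.098); c=C(540,335,.13); print("beaker",b,"cup",c,"foot",C(514,349,.003))
pick(c[0],c[1]-.001,.095,0,1.0,6,hover=.17)
carry(.6146,.1363,.34,-5.6,rate=.2)
f=env.grab_frame("scene"); cv2.imwrite("pics/s5.png",cv2.resize(f["image"][100:300,270:550],None,fx=2.8,fy=2.8,interpolation=cv2.INTER_CUBIC))
s=env.read_state()["position"]
print("pred foot L/R",(proj(f,[s-[0,0,.095]])-[270,100])*2.8,"beaker rim ctr",(proj(f,[[.6146,.1363,.098]])-[270,100])*2.8)
E
```

```text
beaker [0.6139 0.1359 0.098 ] cup [ 0.4338 -0.156   0.13  ] foot [ 0.436  -0.1573  0.003 ]
grip False [ 0.4339 -0.157   0.095 ] open 53.9 ff 6.0
carried open 54.0 F [-0.49  0.2  -1.52] t 60.6
pred foot L/R [[352.46075928 210.53135083]] beaker rim ctr [[336.21850323 329.62818324]]
```

View pics/s5.png

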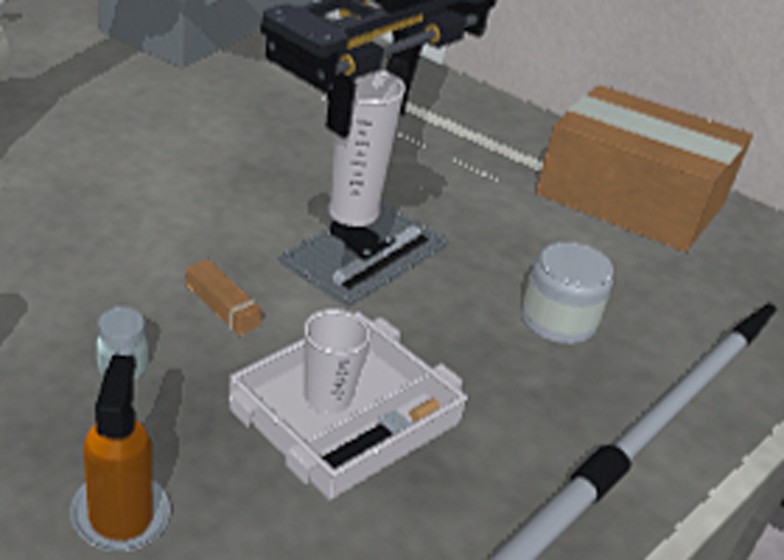

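s5 shows the cup held upright. Its foot is at (354,210) against a predicted (352,211), and the beaker rim is at (337,330) against (336,330). They line up, so I'll lower it gently.

```bash
python3 - <<'E'
from h import *
x,y=.6145,.1362
env.move_straight([x,y,.205],rate=.15); env.dwell(.3)
h=env.move_straight([x,y,.125],rate=.04,force_limit=3); s=env.read_state(); print(h,s["position"],s["force"])
if not h:
    h=env.move_straight([x,y,.104],rate=.012,force_limit=2.5); s=env.read_state(); print(h,s["position"],s["force"])
f=env.grab_frame("scene"); cv2.imwrite("pics/s6.png",cv2.resize(f["image"][150:290,300:500],None,fx=4,fy=4,interpolation=cv2.INTER_CUBIC))
E
```

```text
False [0.61461127 0.13625021 0.1252215 ] [ 0.03972891 -0.85482132 -0.98748287]
True [0.61469142 0.1360515  0.10794864] [0.44190645 0.45576684 3.64023786]
```

View pics/s6.png

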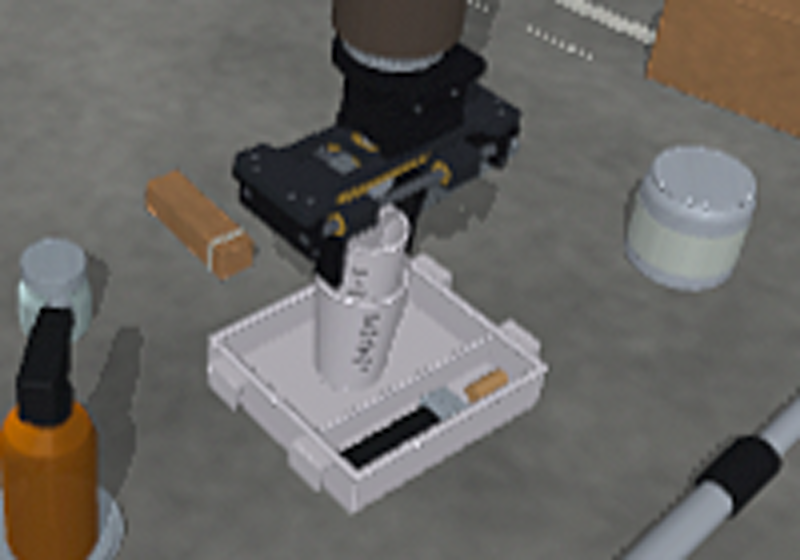

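Seated at z 0.108, as expected (0.109). s6 shows the cup upright in the beaker at (375,260). I'll release it and check everything.

```bash
python3 - <<'E'
from h import *
release(1.0,.25)
env.goto([.45,-.36,.35],down(0))
f=env.grab_frame("top"); g=env.grab_frame("scene")
cv2.imwrite("pics/f.png",np.vstack([cv2.resize(f["image"][80:260,100:400],(700,420)),cv2.resize(g["image"][140:320,200:560],(700,350))])[:, :][0:770:1][:, :] if 0 else np.hstack([cv2.resize(f["image"][80:260,100:400],(400,240)),cv2.resize(g["image"][140:320,240:540],(400,240))]))
print(env.read_state()["clock"])
E
```

```text
t 68.2
70.1917
```

View pics/f.png

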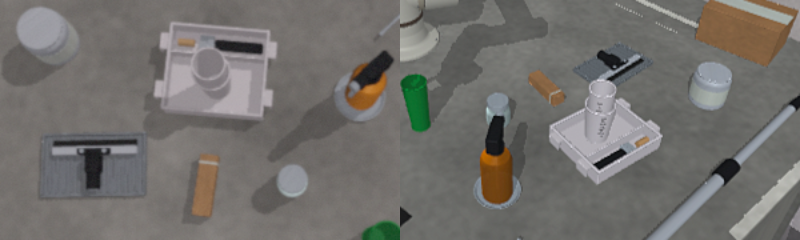

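The final picture shows the squeegee flat in the tray (93,160), the cup in the beaker in the large bay (210,72), and the bottle upright on the saucer (360,95). The jar and blade box are untouched.

```bash
python3 -c "
from h import *
print(env.close_job())"
```

```text
the job is handed in; nothing more can be done
None
```

The window kit is in place and the job is handed in at about 70 s of the 144 s: bottle upright on the saucer, squeegee head flat in the drip tray, and beaker in the caddy's large bay with the cup lowered gently into it, with the jar and blade box left alone.

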